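Turn a meal pack round the post and seat it at the date coder

ROBOT

A 6-joint arm with a two-finger parallel gripper is mounted at the origin on the work surface. World frame = base frame: x ahead of the robot, y to its left, z up, the work surface at z = 0. Lengths are in m, angles in rad, forces in N, time in s.
With the tool pointing down it reaches from about 0.35 to 0.85 m from the base axis. Payload 8.1 kg.
Tool frame: the origin (TCP) lies on the mounting face of the last link; the fingertips stand 186 mm ahead of it and the grasp point (between the pads) lies 167 mm ahead of it; z points along the fingers, y is the line along which they close (so a half turn about z gives the same grasp; the last joint's range is limited). The gripper opens to 93 mm and grips with 3 to 60 N. Pads are 15 mm wide; open, the fingers measure 128 mm over their backs; the gripper's body (75 mm by 188 mm) begins 65 mm behind the grasp point.
Start: joints at [-1.376, 0.13, 1.488, -0, 1.523, -0.085], TCP at [0.166, -0.577, 0.405] pointing down, gripper open.
Joint ranges: [-2.96, 2.96], [-0.89, 2.26], [0.02, 2.5], [-1.34, 4.48], [0, 2.73], [-2.66, 2.66]. Speed limits (rad/s): [2.39, 2.39, 2.79, 3.14, 3.14, 3.14].

INTERFACE

Orientations are given as a rotation vector (axis times angle).
In Python, from plant import read_state, read_camera, camera_params, close_job gives the robot as it stands. The module is installed in compiled form; this text tells all that it offers.
- The arm moves only by the tool servo_tool, never from a script. Its argument "increments" is a list of rows, each an object with "slide": the shift along the tool's x, y, z in mm, a list of three; "dr": the turn, a rotation vector about the tool's x, y, z in rad, a list of three; "jaw": the closure, from 0 (fully open) to 1 (shut). In form: [{"slide": [x, y, z], "dr": [ax, ay, az], "jaw": jaw}, ...]. A call has 1 to 20 rows; each row is the pose to reach, as a shift and turn from the pose commanded when the call began, along the tool's axes at that moment; what a row does not reach only later rows make up. A row lasts 1/10 s, in which the tool goes at most 50 mm and 8.59 degrees, less where a joint would pass 70% of its speed; a pose out of reach is approached as far as the arm can. A call with a gripper value outside its range is refused whole. The fingers move at their own pace and stop on an object; "force" is the grip in N (left out, the last holds). Time passes only in rows, so rows that repeat a pose let the fingers close. It gives the time, the measured TCP pose, the force, the opening and the grip force at its end, in the units of the state.
- read_state(): the state, without advancing time (a new reading comes with each control period).
- read_camera(name): name is "side" or "top"; returns (picture, depth): 384x512x3 uint8, red, green, blue; 384x512 float32, m along the optical axis (not along the pixel's ray), 0 where there is no reading.
- camera_params(name): a dict with "fx", "fy", "cx", "cy" (pixels), "rvec" (rotation vector, rad) and "tvec" (3), from world to camera coordinates, as OpenCV has them. Camera axes: x right, y down, z forward; pixel columns grow to the right and rows downward; lengths in m; the calibration is good to about 2 mm. A picture is of the moment at which its call begins. camera_params takes no time and is no camera call.
- close_job(): hands the job in; it is judged then, once.
The state is a dict: "t": time; "q": joint angles; "dq": joint speeds; "joint_torque": joint torques, N m; "tool_pos": TCP position; "orientation": TCP orientation; "force": force on the tool from outside, world axes, zero at the start; "wrist_torque": the same for the moment, N m; "opening": finger opening in m; "gripper_force": force on a finger pad.
Only numpy, scipy, OpenCV 4.12 (cv2) and the standard library are available. Lean on these libraries where they do the work, as an engineer would, in place of code of your own. Each camera call takes 0.05 s, during which the arm holds its last target. There are 200 camera calls.

TASK

Ready the meal pack that lies before the infeed of the date coder: push it against the white post at the infeed end of the green guide rail so that it turns a quarter turn round the post and its yellow code panel, which now leads towards the stop, comes to face the rail, and square it up flush against the rail. Then slide it along the rail, past the sprung side roller, press it home against the end stop until you feel it there, and let go. Push gently and only on the pack's sides (the card crushes, the film window on top tears), keep it flat on the bench, do not knock the coder, and leave everything else where it stands.

Things in the scene. Friction and masses are not known exactly. Their poses are not given: they have to be found in the camera images.
- pack: The meal pack: square card-sleeved box 120 x 120 x 42 mm, 0.25 to 0.5 kg, too wide to grip, lying flat, free to slide (friction coefficient 0.5 to 0.7). White card, clear film window on top, green band along its -x edge, yellow code panel on its +x side. Origin: centre of its underside; x axis points out of the yellow panel, z up; its sides lie 60 mm from the origin. More than 25 N of push crushes it.
- pack_panel (a point): Centre of the yellow code panel on the pack's +x side, 60 mm out from the pack's centre, 21 mm above its underside. At the start it leads: the pack's x axis points along the station's -y within 0.2 rad, and the pack's centre lies 85 to 120 mm upstream (+y) of the post, with the post in the way of the panel side.
- pack_window: The clear film window on top of the pack, 84 x 96 mm, origin at its centre, its top 42 mm above the bench; it must not be pressed.
- station: The date-coding station, fixed: green guide rail with a grey coder behind it (74 mm high, 50 to 150 mm behind the rail), stop, post, sprung roller. Origin: on the bench, at the rail's stop end. y axis along the rail from stop to infeed; rail face x = 0, y 0 to 196 mm, 34 mm high; the stop pad's face lies between y = 0 and 15 mm. The pack runs on the -x side towards -y; seated, its centre is at x -60, y 60 to 75 mm.
- post: White turning post at the rail's infeed end: 20 mm in diameter, 47 mm high, fixed, side level with the rail face (axis: station x 10, y 207 mm). Origin: on its axis, at bench height. It meets the panel side 5 to 40 mm from its end nearer the coder. Pushed in an arc about the post, on the outer part of its trailing side, the pack swings anticlockwise (from above); a straight push drags on that side and jams.
- stop: The end stop: a fixed steel bracket with a green pad (90 mm wide, station x -105 to -15 mm, 34 mm high) on a screw. The pad is set by hand and clamped: its face stands anywhere from 0 to 15 mm out, towards the infeed (+y), from this origin, and is not measured; it must be felt. Pressing the pack on it with 2 to 15 N is enough and safe. Origin: at station x -60, y 0, on the bench.
- roller_nose (a point): Where the sprung white side roller (28 mm in diameter, 36 mm high) reaches into the lane at rest: 117 mm from the rail face, station y 50 mm, 25 mm above the bench. It gives way sideways and holds the pack on the rail; pushing the pack in past it takes 4 to 10 N, which is not yet the stop. Its housing: station x -218 to -160, y 19 to 81 mm, 40 mm high.
- side_slide (a joint): Travel (m) of the sprung side roller, 0 to 0.012, growing as the pack pushes it away from the rail; 3 mm when the pack is beside it and on the rail. Spring: 1.5 N at rest, plus 250 N/m.
- coded_a: Bystander: a finished pack like the other, 120 x 120 x 42 mm, with printed marks on its panel. Origin under its centre.
- coded_b: Bystander: a second finished pack, 120 x 120 x 42 mm. Origin under its centre.
- spray_bottle: Bystander: white spray bottle with blue head and red trigger, 80 mm in diameter, 205 mm high. Origin under its centre.
- paper_roll: Bystander: upright white wiping-paper roll, 176 mm in diameter, 190 mm high. Origin under its centre.
- tray_stack: Bystander: stack of empty white trays, 128 x 128 x 76 mm. Origin under its centre.
- label_bundle: Bystander: bundle of paper labels, 103 x 80 x 36 mm. Origin under its centre.
- spare_cartridge: Bystander: blue ink cartridge, 75 x 30 x 46 mm. Origin under its centre.

How it is judged:
By the outcome, as a careful person would: the job done as asked, in the order asked, and still so for the second after the job is handed in, with the robot touching nothing.
It also fails if it takes over 72 s, if anything falls off the work surface, if the arm or the gripper's body presses on something with over 40 N, if the wrist force passes 120 N, or if a joint passes its speed limit or range.

## Working session

There is one attempt and no reset: what is moved stays moved. The work goes in short steps, Python scripts to look and compute and a tool call to move; the robot and the scene stay as the last step left them, time stands still between calls to the robot, and variables do not carry over. Pictures are saved under pics/ and viewed, at most 10 in all, crops included, and the job is handed in when it is done.

Besides the shell and the picture viewer there is one more tool, called in YAML: its name, and indented under it one key for each argument. servo_tool: Moves the arm, as the interface text tells. Its arguments: {"type":"object","properties":{"increments":{"type":"array"},"force":{"type":"number"}},"required":["increments"]}

```bash
mkdir -p pics; cat > h.py <<'E'
import numpy as np, cv2
from plant import *
def grab(n,f=None):
    im,d=read_camera(n)
    if f: cv2.imwrite(f'pics/{f}.png',im[:,:,::-1])
    return im,d
def cloud(n,d):
    p=camera_params(n);R=cv2.Rodrigues(np.array(p['rvec'],float))[0];t=np.array(p['tvec'],float).ravel()
    v,u=np.mgrid[0:d.shape[0],0:d.shape[1]]
    c=np.stack([(u-p['cx'])*d/p['fx'],(v-p['cy'])*d/p['fy'],d],-1)
    return (c-t)@R
E
python3 - <<'E'
from h import *
s=read_state();print({k:np.round(v,3) for k,v in s.items()})
for n in('top','side'):
    im,d=grab(n,n+'0');np.save(n+'0.npy',d);p=camera_params(n)
    R=cv2.Rodrigues(np.array(p['rvec'],float))[0];print(n,-R.T@np.array(p['tvec']).ravel())
E
```

```text
{'t': np.float64(0.0), 'q': array([-1.376,  0.131,  1.489, -0.   ,  1.523, -0.085]), 'dq': array([-0.001, -0.   ,  0.   , -0.   , -0.   , -0.001]), 'joint_torque': array([ 1.0000e-03, -5.5983e+01, -4.9176e+01,  7.7000e-02,  3.5000e-02,
       -0.0000e+00]), 'tool_pos': array([ 0.166, -0.576,  0.404]), 'orientation': array([-3.109, -0.438,  0.   ]), 'force': array([ 0.353,  0.936, -0.019]), 'wrist_torque': array([-0.013, -0.013, -0.017]), 'gripper_force': np.float64(0.0), 'opening': np.float64(0.093)}
top [0.35837843 0.04291656 1.67554269]
side [0.24932532 1.10367737 1.09759418]
```

View pics/top0.png

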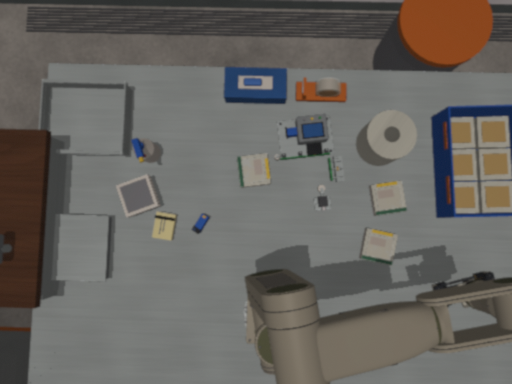

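View pics/side0.png

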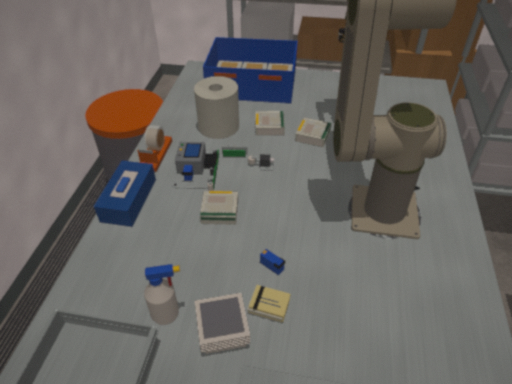

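```bash
cat > m.py <<'E'
from h import *
im=cv2.imread('pics/top0.png');d=np.load('top0.npy');P=cloud('top',d)
c=im[100:225,225:360];cv2.imwrite('pics/c0.png',cv2.resize(c,None,fx=5.5,fy=4.8,interpolation=cv2.INTER_CUBIC))
h=cv2.cvtColor(im,cv2.COLOR_BGR2HSV)
for u,v in[(255,170),(278,157),(305,155),(330,153),(336,168),(322,203),(321,188),(315,125),(380,245),(388,197),(100,250)]: print(u,v,P[v,u].round(3))
z=P[:,:,2]
def rect(m,name):
    n,l,st,ce=cv2.connectedComponentsWithStats(m.astype(np.uint8))
    for i in range(1,n):
        if st[i,4]>12:
            pts=P[l==i][:,:2].astype(np.float32);r=cv2.minAreaRect(pts*1000)
            print(name,st[i],'c',np.round(r[0],1),np.round(r[1],1),round(r[2],1),'z',np.median(z[l==i]).round(3),np.percentile(z[l==i],95).round(3))
roi=np.zeros(z.shape,bool);roi[100:225,225:360]=1
rect(roi&(z>.030)&(z<.055),'mid')
g=(h[...,0]>45)&(h[...,0]<85)&(h[...,1]>80)
rect(roi&g&(z>.015),'green')
y=(h[...,0]>18)&(h[...,0]<32)&(h[...,1]>90)
rect(roi&y,'yellow')
E
python3 m.py
```

```text
255 170 [0.555 0.091 0.042]
278 157 [0.608 0.003 0.044]
305 155 [ 0.625 -0.105  0.003]
330 153 [ 0.635 -0.204  0.002]
336 168 [ 0.573 -0.224  0.029]
322 203 [ 0.434 -0.171  0.04 ]
321 188 [ 0.492 -0.165  0.047]
315 125 [ 0.728 -0.133  0.082]
380 245 [ 0.28  -0.394  0.04 ]
388 197 [ 0.464 -0.423  0.041]
100 250 [0.231 0.67  0.061]
mid [234 100  32   2  43] c [829.7 120.6] [  3.9 122.2] 0.0 z 0.041 0.051
mid [267 100  19   3  36] c [830.3  16.8] [ 5.2 70. ] 1.4 z 0.04 0.054
mid [285 127  12  11  68] c [706.3 -42.7] [37.7 43.1] 3.2 z 0.051 0.054
mid [357 132   3  20  30] c [ 678.1 -305.6] [75.1  9.8] 0.4 z 0.041 0.053
mid [306 139  22  16 192] c [ 650.8 -146.6] [49.  82.3] 8.6 z 0.038 0.045
mid [323 148   7   7  24] c [ 639.  -180.9] [23.4 25.7] 11.5 z 0.035 0.04
mid [298 151   7   6  23] c [623.4 -82.5] [27.8 16.4] 43.3 z 0.033 0.039
mid [236 153  34  34 952] c [557.1  99.1] [121.4 119.8] 8.6 z 0.043 0.049
mid [274 154   5   6  21] c [611.2  11. ] [19.5 15.8] 3.0 z 0.043 0.049
mid [280 155  12   4  19] c [611.5 -26.3] [11.5 43. ] 1.9 z 0.035 0.039
mid [333 155   8  26  56] c [ 574.4 -224.5] [98.3 18. ] 8.8 z 0.035 0.041
mid [328 157   5  23  35] c [ 571.3 -198.7] [87.4  7. ] 7.3 z 0.035 0.04
mid [318 185  10  25 155] c [ 457.8 -170. ] [94.9 34.7] 9.6 z 0.04 0.045
green [329 159   3  21  29] c [ 567.6 -199. ] [78.2  6.4] 8.3 z 0.035 0.041
yellow [265 158   5  21  71] c [564.3  44.2] [78.8 14.3] 8.5 z 0.042 0.047
```

View pics/c0.png

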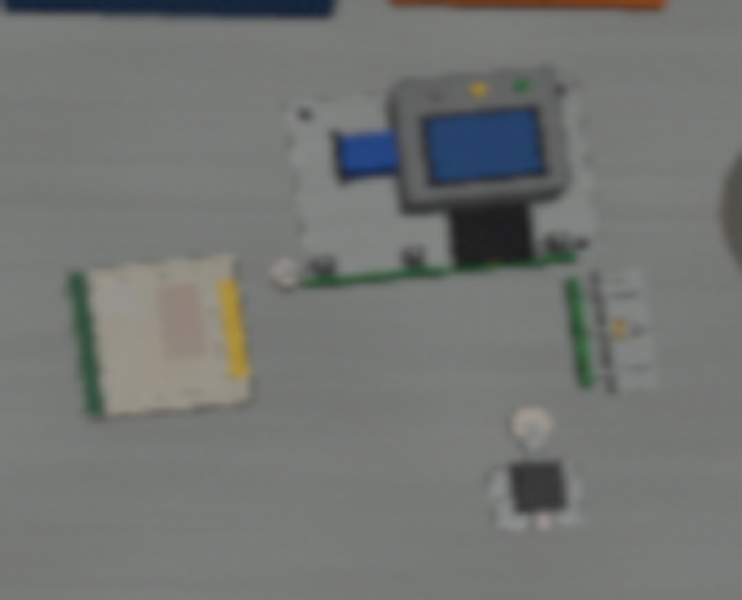

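```bash
cat > m2.py <<'E'
from h import *
im=cv2.imread('pics/top0.png').astype(float)
p=camera_params('top');R=cv2.Rodrigues(np.array(p['rvec'],float))[0];t=np.array(p['tvec'],float).ravel();C=-R.T@t
def ray(u,v,z):
    r=R.T@np.array([(u-p['cx'])/p['fx'],(v-p['cy'])/p['fy'],1]);return (C+r*(z-C[2])/r[2])[:2]*1000
def blob(u0,v0,z,r):
    v,u=np.mgrid[v0-r:v0+r+1,u0-r:u0+r+1];w=im[v0-r:v0+r+1,u0-r:u0+r+1].min(-1)
    w=np.clip(w-np.median(w)-8,0,None);u,v=(u*w).sum()/w.sum(),(v*w).sum()/w.sum()
    return (u,v),ray(u,v,z)
cp=lambda x,y,z:ray(225+(x+.5)/5.5-.5,100+(y+.5)/4.8-.5,z)
print('post blob',blob(277,156,.047,4),'crop',cp(287,271,.047))
print('roller blob',blob(321,188,.036,4),'crop',cp(531,424,.036))
post=cp(287,271,.047);rol=cp(531,424,.036)
w=rol-post;th=np.arctan2(w[1],w[0])-np.arctan2(-157,-141);print('len',np.hypot(*w),np.hypot(141,157),'yaw',th)
g=im[...,1]-(im[...,0]+im[...,2])/2
pts=[]
for u in range(283,329):
    v=np.arange(148,164);k=np.clip(g[148:164,u]-12,0,None)
    if k.sum()>5: pts.append(ray(u,(v*k).sum()/k.sum(),.034))
pts=np.array(pts);pts=pts[np.abs(pts[:,0]-np.polyval(np.polyfit(pts[:,1],pts[:,0],1),pts[:,1]))<5]
k=np.polyfit(pts[:,1],pts[:,0],1);print('rail x=',k,'yaw',-np.arctan(k[0]),pts[:,1].min(),pts[:,1].max(),len(pts))
pts=[]
for v in range(159,181):
    u=np.arange(322,340);q=np.clip(g[v,322:340]-12,0,None)
    if q.sum()>5: pts.append(ray((u*q).sum()/q.sum(),v,.034))
pts=np.array(pts);k=np.polyfit(pts[:,0],pts[:,1],1);print('pad y=',k,'yaw',np.arctan(k[0]),pts[:,0].min(),pts[:,0].max())
for c in[(75,272),(237,257),(252,404),(92,417)]:print('pack',cp(*c,.042))
E
python3 m2.py
```

```text
post blob ((np.float64(276.1), np.float64(155.26666666666668)), array([613.81902716,  10.72657439])) crop [610.78350663   8.04879922]
roller blob ((np.float64(321.1923076923077), np.float64(187.01282051282053)), array([ 496.30682897, -166.78559232])) crop [ 492.71636679 -166.63407601]
len 210.84106908340675 211.0213259365034 yaw 0.13739468279814204
rail x= [-1.32698630e-01  6.03195515e+02] yaw 0.1319278640931239 -187.21586740983705 -16.662329756707777 45
pad y= [ 1.35968213e-01 -2.77308664e+02] yaw 0.13513948853631405 524.7686047534258 606.5017225632125
pack [606.88218006 157.49721755]
pack [622.06217161  43.48618904]
pack [503.06972854  29.75342534]
pack [489.54695959 141.79649312]
```

```bash
cat >> h.py <<'E'
from scipy.spatial.transform import Rotation as Ro
TH=.1336;O=np.array([628.5,-198.5]);S=np.array([[np.cos(TH),-np.sin(TH)],[np.sin(TH),np.cos(TH)]])
w2s=lambda p:S.T@(np.asarray(p)-O)
s2w=lambda p:S@np.asarray(p)+O
def pose():
    s=read_state();R=Ro.from_rotvec(s['orientation']).as_matrix();p=s['tool_pos']*1000
    print('t',round(s['t'],2),'station',w2s(p[:2]).round(1),'z',p[2].round(1),'yYaw',round(np.arctan2(R[1,1],R[0,1])-TH,4),'F_st',(S.T@s['force'][:2]).round(2),s['force'][2].round(2),'q1,q6',s['q'][[0,5]].round(2));return p,R
def go(xs,z,yaw):
    "tool-frame slide and dr to station xy (mm), z, tool-y yaw in station"
    p,R=pose();y=yaw+TH
    Rt=np.array([[-np.sin(y),np.cos(y),0],[np.cos(y),np.sin(y),0],[0,0,-1]]).T.reshape(3,3).T
    Rt=np.column_stack([[-np.sin(y),np.cos(y),0],[np.cos(y),np.sin(y),0],[0,0,-1]])
    print('slide',(R.T@(np.r_[s2w(xs),z]-p)).round(1),'dr',Ro.from_matrix(R.T@Rt).as_rotvec().round(4))
E
python3 -c "
from h import *
go([-33.5,381],290,0)"
```

```text
t 0.1 station [-509.  -312.9] z 403.8 yYaw -1.4246 F_st [-0.05 -0.45] -0.51 q1,q6 [-1.38 -0.09]
slide [ 571.5 -617.1  114.9] dr [-1.2000e-03 -1.3000e-03 -1.4246e+00]
```

servo_tool:
  increments:
    - {"slide": [571.5,-617.1,114.9],"dr": [0,0,-1.4246],"jaw": 0}
    - {"slide": [571.5,-617.1,114.9],"dr": [0,0,-1.4246],"jaw": 0}
    - {"slide": [571.5,-617.1,114.9],"dr": [0,0,-1.4246],"jaw": 0}
    - {"slide": [571.5,-617.1,114.9],"dr": [0,0,-1.4246],"jaw": 0}
    - {"slide": [571.5,-617.1,114.9],"dr": [0,0,-1.4246],"jaw": 0}
    - {"slide": [571.5,-617.1,114.9],"dr": [0,0,-1.4246],"jaw": 0}
    - {"slide": [571.5,-617.1,114.9],"dr": [0,0,-1.4246],"jaw": 0}
    - {"slide": [571.5,-617.1,114.9],"dr": [0,0,-1.4246],"jaw": 0}
    - {"slide": [571.5,-617.1,114.9],"dr": [0,0,-1.4246],"jaw": 0}
    - {"slide": [571.5,-617.1,114.9],"dr": [0,0,-1.4246],"jaw": 0}
    - {"slide": [571.5,-617.1,114.9],"dr": [0,0,-1.4246],"jaw": 0}
    - {"slide": [571.5,-617.1,114.9],"dr": [0,0,-1.4246],"jaw": 0}
    - {"slide": [571.5,-617.1,114.9],"dr": [0,0,-1.4246],"jaw": 0}
    - {"slide": [571.5,-617.1,114.9],"dr": [0,0,-1.4246],"jaw": 0}
    - {"slide": [571.5,-617.1,114.9],"dr": [0,0,-1.4246],"jaw": 0}
    - {"slide": [571.5,-617.1,114.9],"dr": [0,0,-1.4246],"jaw": 0}
    - {"slide": [571.5,-617.1,114.9],"dr": [0,0,-1.4246],"jaw": 0}
    - {"slide": [571.5,-617.1,114.9],"dr": [0,0,-1.4246],"jaw": 0}
    - {"slide": [571.5,-617.1,114.9],"dr": [0,0,-1.4246],"jaw": 0}
    - {"slide": [571.5,-617.1,114.9],"dr": [0,0,-1.4246],"jaw": 0}

```text
t: 2.1
tool_pos: [0.5442, 0.1736, 0.2897]
orientation: [-2.068, -2.364, 0.001]
force: [0.4, 0.3, 0.3]
opening: 0.0929
gripper_force: 0.0
```

```bash
python3 -c "
from h import *
go([-33.5,381],198,0)
for n in ('top','side'):
  im,d=grab(n); cv2.imwrite(f'pics/{n}1.png',cv2.resize((im[100:225,225:360] if n=='top' else im[120:245,140:300])[:,:,::-1],None,fx=5,fy=4.8 if n=='top' else 4.8,interpolation=cv2.INTER_CUBIC))
"
```

```text
t 2.1 station [-33.9 380. ] z 289.7 yYaw -0.0003 F_st [0.41 0.2 ] 0.27 q1,q6 [0.22 0.09]
slide [ 1.1  0.5 91.7] dr [-0.0007  0.0004 -0.0003]
```

View pics/side1.png

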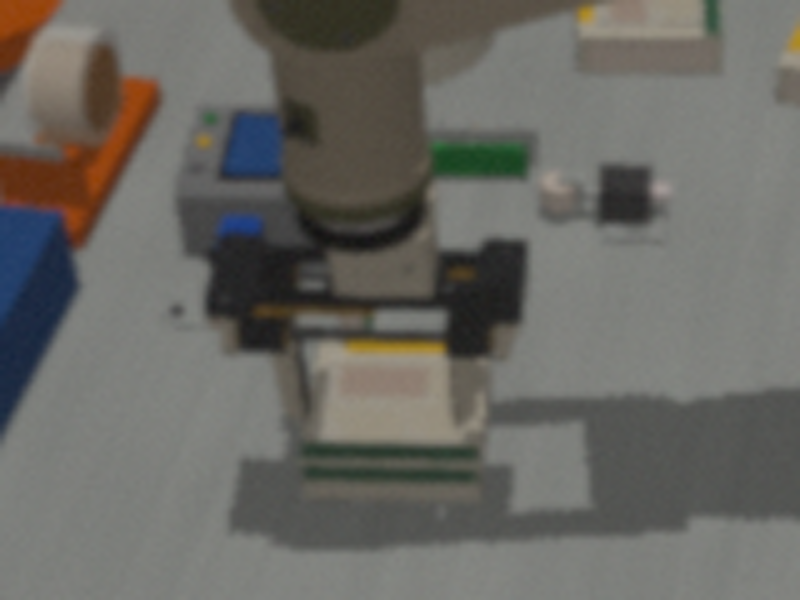

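servo_tool:
  increments:
    - {"slide": [1,0.5,30],"dr": [0,0,0],"jaw": 0}
    - {"slide": [1,0.5,60],"dr": [0,0,0],"jaw": 0}
    - {"slide": [1,0.5,80],"dr": [0,0,0],"jaw": 0}
    - {"slide": [1,0.5,92],"dr": [0,0,0],"jaw": 0}
    - {"slide": [1,0.5,92],"dr": [0,0,0],"jaw": 0}

```text
t: 2.7
tool_pos: [0.5441, 0.1743, 0.1966]
orientation: [-2.069, -2.362, 0.003]
force: [0.2, -0.3, 0.0]
opening: 0.093
gripper_force: 0.0
```

```bash
python3 -c "
from h import *
pose()
im,d=grab('side'); cv2.imwrite('pics/side2.png',cv2.resize(im[150:250,160:280][:,:,::-1],None,fx=6,fy=6,interpolation=cv2.INTER_CUBIC))
"
```

```text
t 2.7 station [-34.  380.7] z 196.6 yYaw -0.0013 F_st [ 0.11 -0.36] 0.01 q1,q6 [0.22 0.09]
```

View pics/side2.png

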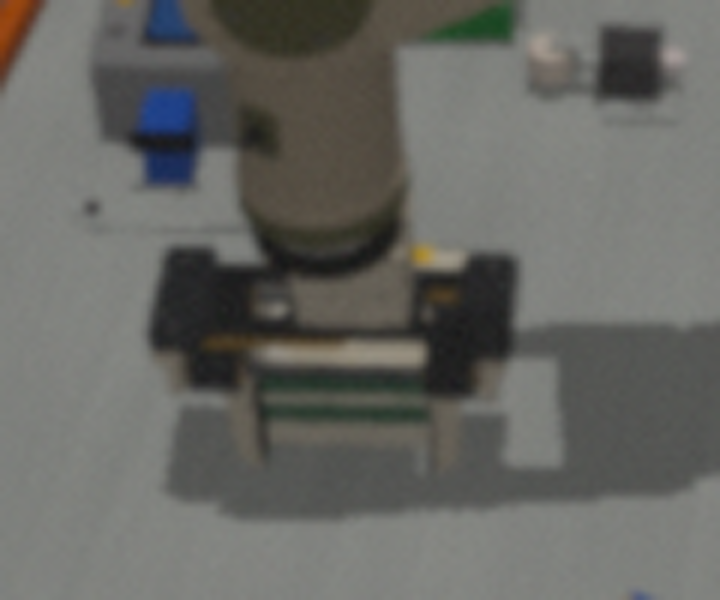

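servo_tool:
  increments:
    - {"slide": [-4,0,0],"dr": [0,0,0],"jaw": 0}
    - {"slide": [-8,0,0],"dr": [0,0,0],"jaw": 0}
    - {"slide": [-12,0,0],"dr": [0,0,0],"jaw": 0}
    - {"slide": [-15,0,0],"dr": [0,0,0],"jaw": 0}
    - {"slide": [-18,0,0],"dr": [0,0,0],"jaw": 0}
    - {"slide": [-21,0,0],"dr": [0,0,0],"jaw": 0}
    - {"slide": [-24,0,0],"dr": [0,0,0],"jaw": 0}
    - {"slide": [-26,0,0],"dr": [0,0,0],"jaw": 0}
    - {"slide": [-28,0,0],"dr": [0,0,0],"jaw": 0}
    - {"slide": [-30,0,0],"dr": [0,0,0],"jaw": 0}

```text
t: 3.75
tool_pos: [0.5489, 0.1455, 0.1977]
orientation: [-2.068, -2.365, 0.0]
force: [-0.2, 3.6, 2.1]
opening: 0.0927
gripper_force: 2.2
```

```bash
python3 -c "
from h import *
pose();print(read_state()['wrist_torque'])"
```

```text
t 3.75 station [-33.1 351.5] z 197.7 yYaw 0.0 F_st [0.25 3.57] 2.11 q1,q6 [0.17 0.04]
[ 0.60451672 -0.01497271 -0.05685129]
```

servo_tool:
  increments:
    - {"slide": [-1,0,0],"dr": [0,0,0],"jaw": 0}
    - {"slide": [-2,0,0],"dr": [0,0,0],"jaw": 0}
    - {"slide": [-3,0,0],"dr": [0,0,0],"jaw": 0}
    - {"slide": [-4,0,0],"dr": [0,0,0],"jaw": 0}

```text
t: 4.15
tool_pos: [0.5494, 0.1416, 0.1978]
orientation: [-2.068, -2.365, 0.0]
force: [-0.8, 3.6, 2.8]
opening: 0.0929
gripper_force: 2.0
```

servo_tool:
  increments:
    - {"slide": [-1,0,0],"dr": [0,0,0],"jaw": 0}
    - {"slide": [-2,0,0],"dr": [0,0,0],"jaw": 0}

```text
t: 4.35
tool_pos: [0.5496, 0.14, 0.1978]
orientation: [-2.068, -2.364, -0.001]
force: [-1.9, 11.0, 3.6]
opening: 0.093
gripper_force: 5.3
```

servo_tool:
  increments:
    - {"slide": [12,0,0],"dr": [0,0,0],"jaw": 0}
    - {"slide": [28,0,0],"dr": [0,0,0],"jaw": 0}
    - {"slide": [28,12,0],"dr": [0,0,0.13],"jaw": 0}
    - {"slide": [28,24,0],"dr": [0,0,0.26],"jaw": 0}
    - {"slide": [28,33,0],"dr": [0,0,0.38],"jaw": 0}
    - {"slide": [20,33,0],"dr": [0,0,0.471],"jaw": 0}
    - {"slide": [8,33,0],"dr": [0,0,0.471],"jaw": 0}
    - {"slide": [-4,33,0],"dr": [0,0,0.471],"jaw": 0}
    - {"slide": [-14,33,0],"dr": [0,0,0.471],"jaw": 0}
    - {"slide": [-18,33,0],"dr": [0,0,0.471],"jaw": 0}
    - {"slide": [-18,33,0],"dr": [0,0,0.471],"jaw": 0}

```text
t: 5.45
tool_pos: [0.5849, 0.1253, 0.1979]
orientation: [2.563, 1.816, -0.0]
force: [-0.0, 0.0, -0.3]
opening: 0.0929
gripper_force: 0.0
```

```bash
python3 -c "
from h import *
p,R=pose();print('tool dirs: st -x',(R.T@np.r_[S@[-1,0],0]).round(3),'st -y',(R.T@np.r_[S@[0,-1],0]).round(3))
im,d=grab('side'); cv2.imwrite('pics/side3.png',cv2.resize(im[140:240,150:280][:,:,::-1],None,fx=6,fy=6,interpolation=cv2.INTER_CUBIC))
"
```

```text
t 5.45 station [-1.000e-01  3.267e+02] z 197.9 yYaw -0.4716 F_st [-0.02  0.01] -0.28 q1,q6 [0.13 0.46]
tool dirs: st -x [-0.454 -0.891 -0.   ] st -y [-0.891  0.454  0.   ]
```

View pics/side3.png

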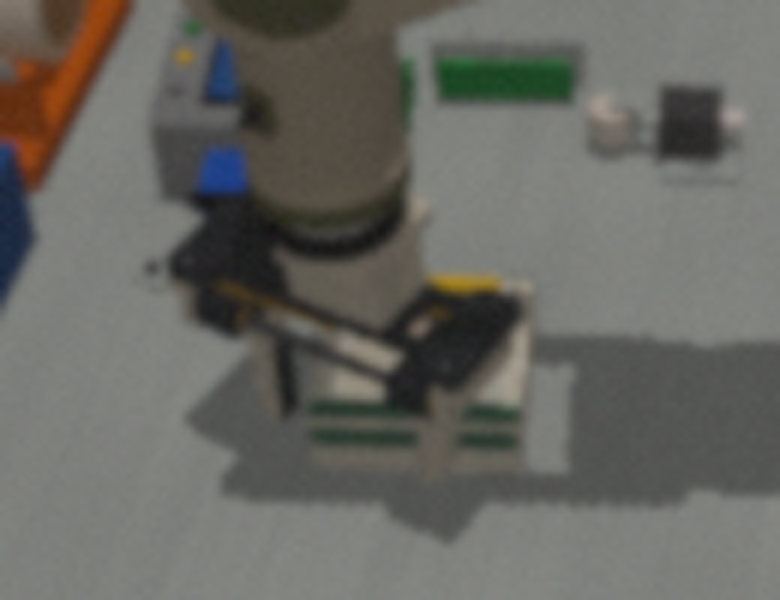

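servo_tool:
  increments:
    - {"slide": [-1.8,-3.6,0],"dr": [0,0,0],"jaw": 0}
    - {"slide": [-3.2,-6.2,0],"dr": [0,0,0],"jaw": 0}
    - {"slide": [-3.6,-7.1,0],"dr": [0,0,0],"jaw": 0}
    - {"slide": [-4.1,-8,0],"dr": [0,0,0],"jaw": 0}

```text
t: 5.9
tool_pos: [0.5757, 0.1252, 0.1978]
orientation: [-2.562, -1.817, -0.0]
force: [-0.0, -0.1, 0.3]
opening: 0.0929
gripper_force: 0.0
```

servo_tool:
  increments:
    - {"slide": [-0.45,-0.9,0],"dr": [0,0,0],"jaw": 0}
    - {"slide": [-0.9,-1.8,0],"dr": [0,0,0],"jaw": 0}

```text
t: 6.1
tool_pos: [0.5739, 0.1248, 0.1979]
orientation: [2.563, 1.817, 0.0]
force: [-0.1, -0.4, -0.1]
opening: 0.093
gripper_force: 0.0
```

servo_tool:
  increments:
    - {"slide": [-0.45,-0.9,0],"dr": [0,0,0],"jaw": 0}
    - {"slide": [-0.9,-1.8,0],"dr": [0,0,0],"jaw": 0}

```text
t: 6.3
tool_pos: [0.5721, 0.1245, 0.1979]
orientation: [2.563, 1.817, 0.001]
force: [2.1, 0.9, -0.6]
opening: 0.093
gripper_force: 0.9
```

servo_tool:
  increments:
    - {"slide": [-0.45,-0.9,0],"dr": [0,0,0],"jaw": 0}
    - {"slide": [-0.9,-1.8,0],"dr": [0,0,0],"jaw": 0}

```text
t: 6.5
tool_pos: [0.57, 0.1243, 0.1979]
orientation: [2.563, 1.817, 0.001]
force: [2.1, 0.7, -0.6]
opening: 0.0931
gripper_force: 1.1
```

```bash
python3 -c "
from h import *
pose()"
```

```text
t 6.5 station [-15.  327.7] z 197.9 yYaw -0.4709 F_st [2.13 0.4 ] -0.61 q1,q6 [0.13 0.46]
```

servo_tool:
  increments:
    - {"slide": [-0.9,0.45,0],"dr": [0,0,0],"jaw": 0}
    - {"slide": [-1.8,0.9,0],"dr": [0,0,0],"jaw": 0}
    - {"slide": [-2.7,1.35,0],"dr": [0,0,0],"jaw": 0}

```text
t: 6.8
tool_pos: [0.5704, 0.1211, 0.1979]
orientation: [2.563, 1.817, 0.0]
force: [2.0, 1.1, 1.0]
opening: 0.093
gripper_force: 0.8
```

servo_tool:
  increments:
    - {"slide": [-0.5,0.2,0],"dr": [0,0,0],"jaw": 0}
    - {"slide": [-0.9,0.45,0],"dr": [0,0,0],"jaw": 0}

```text
t: 7.0
tool_pos: [0.5706, 0.1201, 0.1979]
orientation: [2.563, 1.817, 0.0]
force: [1.7, 1.4, -0.5]
opening: 0.0931
gripper_force: 0.9
```

```bash
python3 -c "
from h import *
p,R=pose()
a=R.T@np.r_[s2w([10,207])-p[:2],0];print('post in tool',a.round(1))
for i in range(1,21):
  th=-i*.04;c,s=np.cos(th),np.sin(th);q=a[:2]-np.array([[c,-s],[s,c]])@a[:2];print(round(th,2),q.round(1))
"
```

```text
t 7.0 station [-15.  323.5] z 197.9 yYaw -0.4711 F_st [1.84 1.18] -0.49 q1,q6 [0.12 0.46]
post in tool [-92.5  75.1   0. ]
-0.04 [-3.1 -3.6]
-0.08 [-6.3 -7.2]
-0.12 [ -9.7 -10.5]
-0.16 [-13.2 -13.8]
-0.2 [-16.8 -16.9]
-0.24 [-20.5 -19.8]
-0.28 [-24.4 -22.6]
-0.32 [-28.3 -25.3]
-0.36 [-32.4 -27.8]
-0.4 [-36.6 -30.1]
-0.44 [-40.8 -32.2]
-0.48 [-45.2 -34.2]
-0.52 [-49.6 -36. ]
-0.56 [-54.  -37.7]
-0.6 [-58.6 -39.1]
-0.64 [-63.2 -40.4]
-0.68 [-67.8 -41.4]
-0.72 [-72.5 -42.3]
-0.76 [-77.2 -43. ]
-0.8 [-82.  -43.6]
```

servo_tool:
  increments:
    - {"slide": [-3.9,-3.2,0],"dr": [0,0,-0.04],"jaw": 0}
    - {"slide": [-7.1,-6.8,0],"dr": [0,0,-0.08],"jaw": 0}
    - {"slide": [-10.5,-10.1,0],"dr": [0,0,-0.12],"jaw": 0}
    - {"slide": [-14,-13.4,0],"dr": [0,0,-0.16],"jaw": 0}
    - {"slide": [-17.6,-16.5,0],"dr": [0,0,-0.2],"jaw": 0}
    - {"slide": [-21.3,-19.4,0],"dr": [0,0,-0.24],"jaw": 0}
    - {"slide": [-25.2,-22.2,0],"dr": [0,0,-0.28],"jaw": 0}
    - {"slide": [-29.1,-24.9,0],"dr": [0,0,-0.32],"jaw": 0}
    - {"slide": [-33.2,-27.4,0],"dr": [0,0,-0.36],"jaw": 0}
    - {"slide": [-37.4,-29.7,0],"dr": [0,0,-0.4],"jaw": 0}

```text
t: 8.0
tool_pos: [0.53, 0.0947, 0.198]
orientation: [-2.149, -2.291, -0.001]
force: [0.6, 1.6, 0.7]
opening: 0.093
gripper_force: 2.0
```

```bash
cat > arc.py <<'E'
from h import *
import sys
p,R=pose();yaw=np.arctan2(R[1,1],R[0,1])-TH
a=R.T@np.r_[s2w([10,207])-p[:2],0];print('post in tool',a.round(1),'|r|',np.hypot(*a[:2]).round(1))
for i in range(1,int(sys.argv[1])+1):
  th=-i*.04;c,s=np.cos(th),np.sin(th);q=a[:2]-np.array([[c,-s],[s,c]])@a[:2];print(round(th,2),q.round(1),end=' ')
E
python3 arc.py 15; python3 -c "
from h import *
im,d=grab('side'); cv2.imwrite('pics/side4.png',cv2.resize(im[130:230,150:280][:,:,::-1],None,fx=6,fy=6,interpolation=cv2.INTER_CUBIC))"
```

```text
t 8.0 station [-58.6 303.7] z 198.0 yYaw -0.0696 F_st [0.8  1.53] 0.74 q1,q6 [0.08 0.02]
post in tool [-91.7  75.2  -0. ] |r| 118.6
-0.04 [-3.1 -3.6] -0.08 [-6.3 -7.1] -0.12 [ -9.7 -10.4] -0.16 [-13.1 -13.7] -0.2 [-16.8 -16.7] -0.24 [-20.5 -19.7] -0.28 [-24.3 -22.4] -0.32 [-28.3 -25. ] -0.36 [-32.4 -27.5] -0.4 [-36.5 -29.8] -0.44 [-40.7 -31.9] -0.48 [-45.1 -33.9] -0.52 [-49.5 -35.7] -0.56 [-53.9 -37.3] -0.6 [-58.5 -38.7]
```

View pics/side4.png

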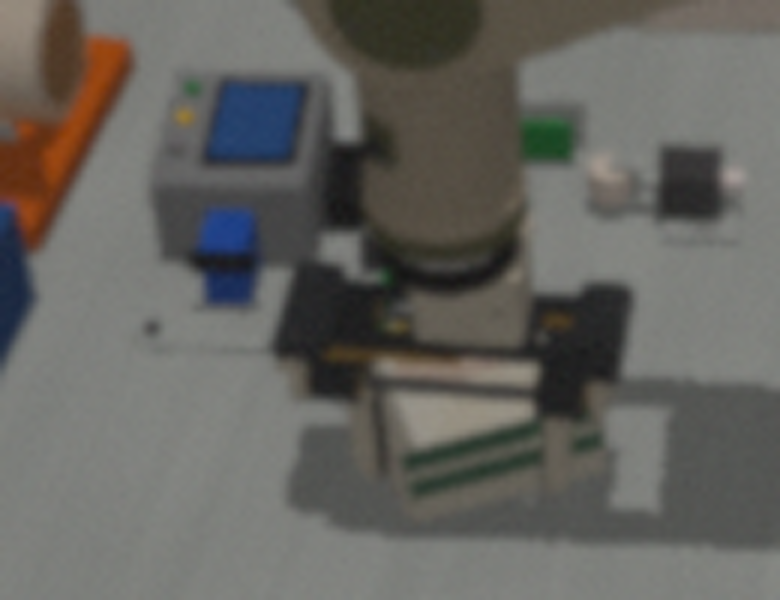

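servo_tool:
  increments:
    - {"slide": [-3.5,-3.4,0],"dr": [0,0,-0.04],"jaw": 0}
    - {"slide": [-7.1,-6.7,0],"dr": [0,0,-0.08],"jaw": 0}
    - {"slide": [-10.6,-10,0],"dr": [0,0,-0.12],"jaw": 0}
    - {"slide": [-14,-13.3,0],"dr": [0,0,-0.16],"jaw": 0}
    - {"slide": [-17.7,-16.3,0],"dr": [0,0,-0.2],"jaw": 0}
    - {"slide": [-21.4,-19.3,0],"dr": [0,0,-0.24],"jaw": 0}
    - {"slide": [-25.2,-22,0],"dr": [0,0,-0.28],"jaw": 0}
    - {"slide": [-29.2,-24.6,0],"dr": [0,0,-0.32],"jaw": 0}
    - {"slide": [-33.3,-27.1,0],"dr": [0,0,-0.36],"jaw": 0}
    - {"slide": [-37.4,-29.4,0],"dr": [0,0,-0.4],"jaw": 0}
    - {"slide": [-41.6,-31.5,0],"dr": [0,0,-0.44],"jaw": 0}
    - {"slide": [-46,-33.5,0],"dr": [0,0,-0.48],"jaw": 0}
    - {"slide": [-50.4,-35.3,0],"dr": [0,0,-0.52],"jaw": 0}
    - {"slide": [-54.8,-36.9,0],"dr": [0,0,-0.56],"jaw": 0}
    - {"slide": [-59.4,-38.3,0],"dr": [0,0,-0.6],"jaw": 0}

```text
t: 9.55
tool_pos: [0.4954, 0.0332, 0.1979]
orientation: [-1.377, -2.823, -0.0]
force: [-0.0, 3.0, 3.0]
opening: 0.0933
gripper_force: 2.1
```

```bash
python3 arc.py 14
```

```text
t 9.55 station [-101.1  247.4] z 197.9 yYaw 0.5296 F_st [0.37 3.01] 2.96 q1,q6 [-0.04 -0.7 ]
post in tool [-91.   75.5  -0.1] |r| 118.2
-0.04 [-3.1 -3.6] -0.08 [-6.3 -7. ] -0.12 [ -9.7 -10.3] -0.16 [-13.2 -13.5] -0.2 [-16.8 -16.6] -0.24 [-20.5 -19.5] -0.28 [-24.4 -22.2] -0.32 [-28.4 -24.8] -0.36 [-32.4 -27.2] -0.4 [-36.6 -29.5] -0.44 [-40.8 -31.6] -0.48 [-45.1 -33.5] -0.52 [-49.5 -35.2] -0.56 [-54.  -36.8]
```

servo_tool:
  increments:
    - {"slide": [-3.5,-3.4,0],"dr": [0,0,-0.04],"jaw": 0}
    - {"slide": [-6.8,-6.8,0],"dr": [0,0,-0.08],"jaw": 0}
    - {"slide": [-10.2,-10.1,0],"dr": [0,0,-0.12],"jaw": 0}
    - {"slide": [-13.7,-13.3,0],"dr": [0,0,-0.16],"jaw": 0}
    - {"slide": [-17.3,-16.4,0],"dr": [0,0,-0.2],"jaw": 0}
    - {"slide": [-21,-19.3,0],"dr": [0,0,-0.24],"jaw": 0}
    - {"slide": [-24.9,-22,0],"dr": [0,0,-0.28],"jaw": 0}
    - {"slide": [-28.9,-24.6,0],"dr": [0,0,-0.32],"jaw": 0}
    - {"slide": [-32.9,-27,0],"dr": [0,0,-0.36],"jaw": 0}
    - {"slide": [-37,-29.3,0],"dr": [0,0,-0.4],"jaw": 0}
    - {"slide": [-41.2,-31.4,0],"dr": [0,0,-0.44],"jaw": 0}
    - {"slide": [-45.5,-33.3,0],"dr": [0,0,-0.48],"jaw": 0}
    - {"slide": [-49.7,-35.1,0],"dr": [0,0,-0.52],"jaw": 0}
    - {"slide": [-54.2,-36.7,0],"dr": [0,0,-0.56],"jaw": 0}

```text
t: 10.95
tool_pos: [0.4995, -0.032, 0.1977]
orientation: [-0.543, -3.092, -0.001]
force: [-2.8, 3.9, 4.8]
opening: 0.0933
gripper_force: 2.9
```

```bash
python3 -c "
from h import *
p,R=pose();print('st+x in tool',(R.T@np.r_[S@[1,0],0]).round(3),'st -y',(R.T@np.r_[S@[0,-1],0]).round(3))
im,d=grab('top');cv2.imwrite('pics/t5.png',cv2.resize(im[130:220,240:360][:,:,::-1],None,fx=6,fy=6,interpolation=cv2.INTER_CUBIC))
"
```

```text
t 10.95 station [-105.7  182.2] z 197.7 yYaw 1.0896 F_st [-2.23  4.25] 4.76 q1,q6 [-0.17 -1.39]
st+x in tool [-0.886  0.463 -0.002] st -y [-0.463 -0.886 -0.001]
```

View pics/t5.png

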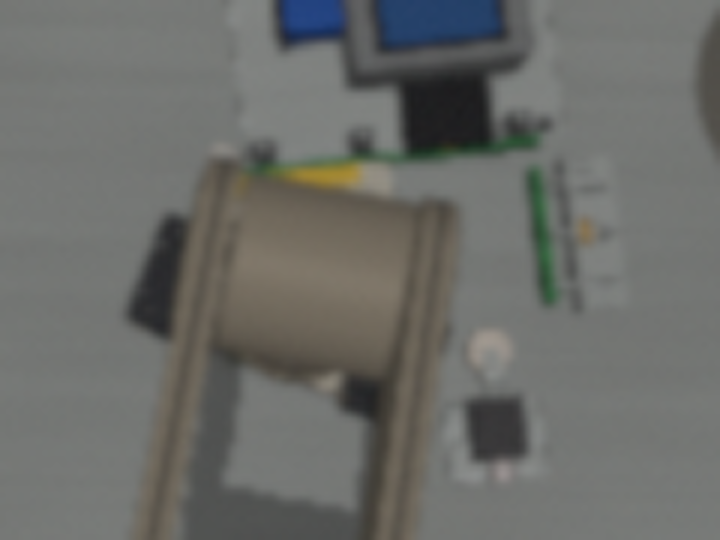

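servo_tool:
  increments:
    - {"slide": [-0.7,0.4,0],"dr": [0,0,-0.005],"jaw": 0}
    - {"slide": [-1.3,0.7,0],"dr": [0,0,-0.011],"jaw": 0}
    - {"slide": [-1.3,0.7,0],"dr": [0,0,-0.011],"jaw": 0}

```text
t: 11.3
tool_pos: [0.5007, -0.0322, 0.1974]
orientation: [-0.528, -3.094, 0.002]
force: [-6.1, -2.1, 5.3]
opening: 0.0929
gripper_force: 3.2
```

servo_tool:
  increments:
    - {"slide": [-0.7,0.4,0],"dr": [0,0,0],"jaw": 0}
    - {"slide": [-0.7,0.4,0],"dr": [0,0,0],"jaw": 0}

```text
t: 11.5
tool_pos: [0.5011, -0.0321, 0.1974]
orientation: [-0.528, -3.093, 0.002]
force: [-9.5, -2.6, 7.7]
opening: 0.0931
gripper_force: 5.0
```

servo_tool:
  increments:
    - {"slide": [8,1.4,0],"dr": [0,0,0],"jaw": 0}
    - {"slide": [24.6,4.3,0],"dr": [0,0,0],"jaw": 0}
    - {"slide": [42,39,0],"dr": [0,0,0],"jaw": 0}
    - {"slide": [60,73.8,0],"dr": [0,0,0],"jaw": 0}
    - {"slide": [33,93,0],"dr": [0,0,0],"jaw": 0.3}
    - {"slide": [5.7,112.6,0],"dr": [0,0,0.14],"jaw": 0.62}
    - {"slide": [5.7,112.6,0],"dr": [0,0,0.28],"jaw": 0.62}
    - {"slide": [5.7,112.6,0],"dr": [0,0,0.42],"jaw": 0.62}
    - {"slide": [5.7,112.6,0],"dr": [0,0,0.56],"jaw": 0.62}
    - {"slide": [5.7,112.6,0],"dr": [0,0,0.7],"jaw": 0.62}
    - {"slide": [5.7,112.6,0],"dr": [0,0,0.84],"jaw": 0.62}
    - {"slide": [5.7,112.6,0],"dr": [0,0,0.97],"jaw": 0.62}
    - {"slide": [5.7,112.6,0],"dr": [0,0,1.1],"jaw": 0.62}
    - {"slide": [5.7,112.6,0],"dr": [0,0,1.1],"jaw": 0.62}

```text
t: 12.9
tool_pos: [0.5339, 0.0766, 0.1978]
orientation: [2.071, 2.362, 0.001]
force: [-0.3, 0.4, -0.5]
opening: 0.0353
gripper_force: 0.0
```

```bash
python3 -c "
from h import *
p,R=pose();go([-60,253],198,0)
a,_=grab('side');b,_=grab('top')
A=cv2.resize(a[110:220,170:300],(650,550),interpolation=cv2.INTER_CUBIC)
cv2.imwrite('pics/s6.png',A[:,:,::-1])
cv2.imwrite('pics/t6.png',cv2.resize(b[130:220,240:360][:,:,::-1],None,fx=6,fy=6,interpolation=cv2.INTER_CUBIC))"
```

```text
t 12.9 station [-57.1 285.2] z 197.8 yYaw -0.0024 F_st [-0.25  0.41] -0.47 q1,q6 [ 0.05 -0.08]
t 12.9 station [-57.1 285.2] z 197.8 yYaw -0.0024 F_st [-0.25  0.41] -0.47 q1,q6 [ 0.05 -0.08]
slide [-32.2  -2.9  -0.2] dr [ 0.0005 -0.0001 -0.0024]
```

View pics/t6.png

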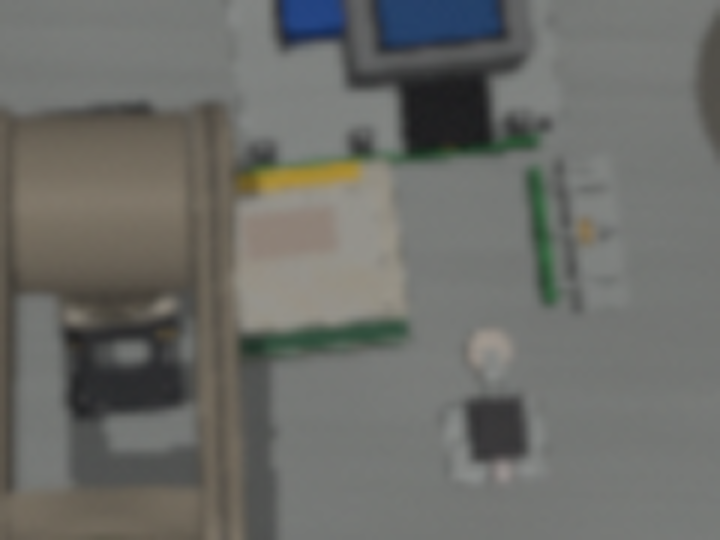

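servo_tool:
  increments:
    - {"slide": [-18,-3,0],"dr": [0,0,-0.0024],"jaw": 0.62}
    - {"slide": [-36,-3,0],"dr": [0,0,-0.0024],"jaw": 0.62}
    - {"slide": [-45,-3,0],"dr": [0,0,-0.0024],"jaw": 0.62}
    - {"slide": [-49,-3,0],"dr": [0,0,-0.0024],"jaw": 0.62}
    - {"slide": [-52,-3,0],"dr": [0,0,-0.0024],"jaw": 0.62}
    - {"slide": [-55,-3,0],"dr": [0,0,-0.0024],"jaw": 0.62}
    - {"slide": [-58,-3,0],"dr": [0,0,-0.0024],"jaw": 0.62}
    - {"slide": [-62,-3,0],"dr": [0,0,-0.0024],"jaw": 0.62}
    - {"slide": [-66,-3,0],"dr": [0,0,-0.0024],"jaw": 0.62}
    - {"slide": [-70,-3,0],"dr": [0,0,-0.0024],"jaw": 0.62}
    - {"slide": [-74,-3,0],"dr": [0,0,-0.0024],"jaw": 0.62}
    - {"slide": [-78,-3,0],"dr": [0,0,-0.0024],"jaw": 0.62}
    - {"slide": [-82,-3,0],"dr": [0,0,-0.0024],"jaw": 0.62}
    - {"slide": [-86,-3,0],"dr": [0,0,-0.0024],"jaw": 0.62}
    - {"slide": [-90,-3,0],"dr": [0,0,-0.0024],"jaw": 0.62}
    - {"slide": [-94,-3,0],"dr": [0,0,-0.0024],"jaw": 0.62}

```text
t: 14.6
tool_pos: [0.5436, -0.0176, 0.1978]
orientation: [-2.065, -2.367, 0.0]
force: [0.2, 2.5, -0.1]
opening: 0.0351
gripper_force: 1.2
```

```bash
python3 -c "
from h import *
p,R=pose();go([-60,150],198,0)"
```

```text
t 14.6 station [-60.  190.6] z 197.8 yYaw 0.0023 F_st [0.58 2.46] -0.13 q1,q6 [-0.13 -0.26]
t 14.6 station [-60.  190.6] z 197.8 yYaw 0.0023 F_st [0.58 2.46] -0.13 q1,q6 [-0.13 -0.26]
slide [-40.6  -0.1  -0.2] dr [-0.0001 -0.      0.0023]
```

Past-roller section, slowly, to tool y ≈ 160.

servo_tool:
  increments:
    - {"slide": [-2,0,0],"dr": [0,0,0.002],"jaw": 0.62}
    - {"slide": [-4,0,0],"dr": [0,0,0.002],"jaw": 0.62}
    - {"slide": [-6,0,0],"dr": [0,0,0.002],"jaw": 0.62}
    - {"slide": [-8,0,0],"dr": [0,0,0.002],"jaw": 0.62}

```text
t: 15.0
tool_pos: [0.5447, -0.0252, 0.1978]
orientation: [-2.067, -2.365, -0.0]
force: [1.0, 3.9, -0.9]
opening: 0.0355
gripper_force: 1.7
```

servo_tool:
  increments:
    - {"slide": [-2,0,0],"dr": [0,0,0],"jaw": 0.62}
    - {"slide": [-4,0,0],"dr": [0,0,0],"jaw": 0.62}
    - {"slide": [-6,0,0],"dr": [0,0,0],"jaw": 0.62}
    - {"slide": [-8,0,0],"dr": [0,0,0],"jaw": 0.62}

```text
t: 15.4
tool_pos: [0.5457, -0.0333, 0.1978]
orientation: [-2.068, -2.365, 0.0]
force: [-1.1, 2.8, 0.1]
opening: 0.0354
gripper_force: 1.5
```

servo_tool:
  increments:
    - {"slide": [-2,0,0],"dr": [0,0,0],"jaw": 0.62}
    - {"slide": [-4,0,0],"dr": [0,0,0],"jaw": 0.62}
    - {"slide": [-6,0,0],"dr": [0,0,0],"jaw": 0.62}
    - {"slide": [-8,0,0],"dr": [0,0,0],"jaw": 0.62}
    - {"slide": [-10,0,0],"dr": [0,0,0],"jaw": 0.62}
    - {"slide": [-12,0,0],"dr": [0,0,0],"jaw": 0.62}

```text
t: 16.0
tool_pos: [0.5474, -0.0452, 0.1978]
orientation: [2.068, 2.365, -0.0]
force: [0.4, 2.1, -0.5]
opening: 0.0349
gripper_force: 1.3
```

```bash
python3 -c "
from h import *
p,R=pose();go([-60,150],198,0)"
```

```text
t 16.0 station [-60.  162.7] z 197.8 yYaw 0.0003 F_st [0.64 2.03] -0.52 q1,q6 [-0.18 -0.31]
t 16.0 station [-60.  162.7] z 197.8 yYaw 0.0003 F_st [0.64 2.03] -0.52 q1,q6 [-0.18 -0.31]
slide [-12.7  -0.   -0.2] dr [-0.      0.0001  0.0003]
```

servo_tool:
  increments:
    - {"slide": [-1.5,0,0],"dr": [0,0,0],"jaw": 0.62}
    - {"slide": [-3,0,0],"dr": [0,0,0],"jaw": 0.62}
    - {"slide": [-4.5,0,0],"dr": [0,0,0],"jaw": 0.62}
    - {"slide": [-6,0,0],"dr": [0,0,0],"jaw": 0.62}
    - {"slide": [-8,0,0],"dr": [0,0,0],"jaw": 0.62}
    - {"slide": [-10,0,0],"dr": [0,0,0],"jaw": 0.62}
    - {"slide": [-12,0,0],"dr": [0,0,0],"jaw": 0.62}
    - {"slide": [-14,0,0],"dr": [0,0,0],"jaw": 0.62}
    - {"slide": [-15,0,0],"dr": [0,0,0],"jaw": 0.62}

```text
t: 16.9
tool_pos: [0.5494, -0.0601, 0.1978]
orientation: [2.068, 2.365, -0.0]
force: [0.9, 1.9, -1.3]
opening: 0.035
gripper_force: 1.0
```

servo_tool:
  increments:
    - {"slide": [-1,0,0],"dr": [0,0,0],"jaw": 0.62}
    - {"slide": [-2,0,0],"dr": [0,0,0],"jaw": 0.62}

```text
t: 17.1
tool_pos: [0.5496, -0.0619, 0.1978]
orientation: [-2.068, -2.365, -0.0]
force: [1.0, 2.6, -2.1]
opening: 0.0355
gripper_force: 1.0
```

servo_tool:
  increments:
    - {"slide": [-1,0,0],"dr": [0,0,0],"jaw": 0.62}
    - {"slide": [-2,0,0],"dr": [0,0,0],"jaw": 0.62}

```text
t: 17.3
tool_pos: [0.5499, -0.0639, 0.1978]
orientation: [2.068, 2.365, 0.0]
force: [1.0, 2.2, -1.7]
opening: 0.0352
gripper_force: 1.0
```

```bash
python3 -c "
from h import *
p,R=pose()
b,_=grab('top')
cv2.imwrite('pics/t7.png',cv2.resize(b[130:220,240:360][:,:,::-1],None,fx=6,fy=6,interpolation=cv2.INTER_CUBIC))"
```

```text
t 17.3 station [-59.9 143.9] z 197.8 yYaw 0.0005 F_st [1.33 2.  ] -1.68 q1,q6 [-0.21 -0.34]
```

View pics/t7.png

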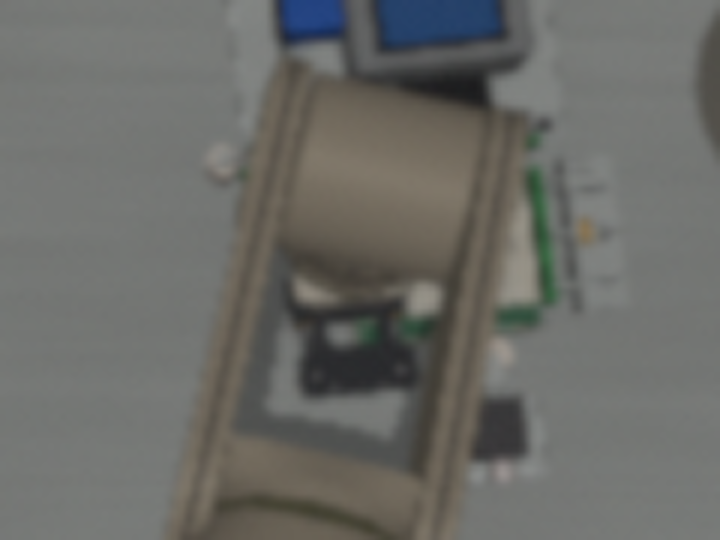

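servo_tool:
  increments:
    - {"slide": [-1,0,0],"dr": [0,0,0],"jaw": 0.62}
    - {"slide": [-2,0,0],"dr": [0,0,0],"jaw": 0.62}

```text
t: 17.55
tool_pos: [0.5502, -0.0659, 0.1979]
orientation: [2.068, 2.365, 0.0]
force: [0.9, 2.4, -0.6]
opening: 0.0353
gripper_force: 1.0
```

servo_tool:
  increments:
    - {"slide": [-1,0,0],"dr": [0,0,0],"jaw": 0.62}
    - {"slide": [-1,0,0],"dr": [0,0,0],"jaw": 0.62}

```text
t: 17.75
tool_pos: [0.5503, -0.067, 0.1979]
orientation: [2.068, 2.365, -0.0]
force: [1.1, 1.9, -0.8]
opening: 0.0354
gripper_force: 0.6
```

servo_tool:
  increments:
    - {"slide": [-1,0,0],"dr": [0,0,0],"jaw": 0.62}
    - {"slide": [-1,0,0],"dr": [0,0,0],"jaw": 0.62}

```text
t: 17.95
tool_pos: [0.5505, -0.0679, 0.1979]
orientation: [2.068, 2.365, -0.0]
force: [0.7, 0.5, -0.2]
opening: 0.0356
gripper_force: 0.7
```

servo_tool:
  increments:
    - {"slide": [-1,0,0],"dr": [0,0,0],"jaw": 0.62}
    - {"slide": [-2,0,0],"dr": [0,0,0],"jaw": 0.62}

```text
t: 18.15
tool_pos: [0.5508, -0.0698, 0.1979]
orientation: [2.068, 2.365, 0.0]
force: [0.4, 1.5, -1.5]
opening: 0.0353
gripper_force: 1.1
```

servo_tool:
  increments:
    - {"slide": [-1,0,0],"dr": [0,0,0],"jaw": 0.62}
    - {"slide": [-1,0,0],"dr": [0,0,0],"jaw": 0.62}

```text
t: 18.35
tool_pos: [0.551, -0.0703, 0.1979]
orientation: [-2.067, -2.365, -0.002]
force: [1.7, 5.4, -0.9]
opening: 0.0354
gripper_force: 3.0
```

servo_tool:
  increments:
    - {"slide": [-1,0,0],"dr": [0,0,0],"jaw": 0.62}
    - {"slide": [-1,0,0],"dr": [0,0,0],"jaw": 0.62}

```text
t: 18.55
tool_pos: [0.5511, -0.0706, 0.1979]
orientation: [-2.066, -2.365, -0.003]
force: [0.5, 10.6, 1.3]
opening: 0.0356
gripper_force: 5.2
```

servo_tool:
  increments:
    - {"slide": [0,0,0],"dr": [0,0,0],"jaw": 0.62}
    - {"slide": [0,0,0],"dr": [0,0,0],"jaw": 0.62}
    - {"slide": [0,0,0],"dr": [0,0,0],"jaw": 0.62}

```text
t: 18.85
tool_pos: [0.5511, -0.0706, 0.1979]
orientation: [-2.066, -2.365, -0.003]
force: [0.9, 9.9, 0.9]
opening: 0.0352
gripper_force: 5.1
```

```bash
python3 -c "
from h import *
p,R=pose()"
```

```text
t 18.85 station [-59.7 137.1] z 197.9 yYaw 0.001 F_st [2.24 9.66] 0.85 q1,q6 [-0.22 -0.36]
```

servo_tool:
  increments:
    - {"slide": [5,0,0],"dr": [0,0,0],"jaw": 0.62}
    - {"slide": [20,0,0],"dr": [0,0,0],"jaw": 0.62}
    - {"slide": [60,0,0],"dr": [0,0,0],"jaw": 0.62}
    - {"slide": [105,0,0],"dr": [0,0,0],"jaw": 0.62}
    - {"slide": [150,0,0],"dr": [0,0,0],"jaw": 0.62}
    - {"slide": [180,0,-30],"dr": [0,0,0],"jaw": 0.62}
    - {"slide": [200,0,-70],"dr": [0,0,0],"jaw": 0.62}
    - {"slide": [200,0,-100],"dr": [0,0,0],"jaw": 0.62}
    - {"slide": [200,0,-100],"dr": [0,0,0],"jaw": 0.62}
    - {"slide": [200,0,-100],"dr": [0,0,0],"jaw": 0.62}

```text
t: 19.85
tool_pos: [0.5243, 0.1269, 0.2986]
orientation: [2.066, 2.364, 0.002]
force: [-0.3, -0.1, -0.5]
opening: 0.0353
gripper_force: 0.0
```

```bash
python3 - <<'E'
from h import *
pose()
im,d=grab('top');P=cloud('top',d)*1000;h=cv2.cvtColor(im,cv2.COLOR_RGB2HSV)
Q=(P[...,:2]-O)@S;z=P[...,2]
roi=(Q[...,0]>-150)&(Q[...,0]<20)&(Q[...,1]>-40)&(Q[...,1]<170)
m=roi&(z>32)&(z<60)&(Q[...,0]<-2)&(Q[...,1]>8)&(Q[...,0]>-123)
r=cv2.minAreaRect(Q[m].astype(np.float32));print('pack',r,np.median(z[m]))
for n,lo,hi in(('yellow',18,32),('green',45,85)):
    k=roi&(h[...,0]>lo)&(h[...,0]<hi)&(h[...,1]>90)&(z>35)&(Q[...,1]>15)
    print(n,k.sum(),Q[k].mean(0) if k.any() else '',np.polyfit(Q[k][:,1],Q[k][:,0],1) if k.sum()>5 else '')
E
```

```text
t 19.85 station [-59.9 336.4] z 298.6 yYaw 0.0009 F_st [-0.31 -0.05] -0.52 q1,q6 [0.14 0.01]
pack ((-62.35804748535156, 69.15966796875), (122.40489196777344, 120.29132843017578), 89.81079864501953) 42.31654522541756
yellow 72 [-5.18188752 67.58341312] [-0.01545846 -4.13715222]
green 6 [-110.65853456   70.61832215] [ 7.43071517e-05 -1.10663782e+02]
```

The pack measures square at x about -60, y about 69, with the yellow panel at the rail, so I'm handing in.

```bash
python3 -c "
from plant import *
print(close_job())"
```

```text
the job is handed in; nothing more can be done
None
```

The job is handed in: the pack was turned a quarter turn round the post and lies flush with its yellow panel on the rail, pressed home on the end stop at a steady 10 N (pack centre about y = 69 mm), and the arm is clear at 19.9 s.

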